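Open the combination lock box of cutting tools

TASK

Open the lock box that holds the lino gouges. Set the three pointer dials on its deck, reading them like clocks with twelve at the double mark by the lid: left dial to 2 o'clock, middle dial to 10 o'clock, right dial to 1 o'clock; then draw the bolt, the one with the upright tab, fully back towards the dials, lift the lid until it is open by at least 60 degrees, where its stiff hinge holds it, and let go. Leave the dials on the code and the bolt drawn, and do not shift the tin, the ink tube or the baren beside the box.

Things in the scene. Friction and masses are not known exactly. Their poses are not given: they have to be found in the camera images.
- lockbox: Grey steel lock box fixed to the bench, 222 (x) x 284 (y) x 65 mm high, origin at bench height. Its x points from the dials to the lid, away from the robot (turned 0.2 rad at most), y to the left. Front to rear: aluminium deck plate (x -126 to -36, top z = 65 mm) with three dials in a row; open channel with the bolt bar (x -36 to -4); flat lid over the tool bay (x -4 to 94, top z = 60 mm).
- dial_left_axis (a point): Deck top (z = 65 mm) on the left dial's vertical axis (box x -78, y +90 mm). All dials: black knurled skirt, radius 26, 4 mm high; hub, radius 11.5, 27 mm high; one pointer wing with a white line, 10 mm wide, out to 34 mm from the axis, 4 to 26 mm over the deck. Twelve hour marks on the deck 35 to 42 mm from the axis: long at 3, 6, 9, doubled at 12 o'clock, which is towards box +x (the lid).
- dial_middle_axis (a point): The same point for the middle dial (box x -78, y 0 mm).
- dial_right_axis (a point): The same point for the right dial (box x -78, y -90 mm).
- dial_left (a joint): Left dial's pointer angle in rad, clockwise seen from above: 0 = 12 o'clock (towards box +x, the lid), +1.571 = 3 o'clock (box -y), -1.571 = 9 o'clock. All dials: stops at -2.7 and +2.7, no clicks, stays where it is left, about 2 N at the pointer turns it. Code: 2 o'clock = +1.047.
- dial_middle (a joint): The same for the middle dial. Code: 10 o'clock = -1.047.
- dial_right (a joint): The same for the right dial. Code: 1 o'clock = +0.524.
- bolt_tab (a point): Middle of the bolt's upright steel tab, a plate 6 mm thick (x) x 36 mm wide (y) with a rolled top edge; foot 60, this point 78, top 97 mm over the bench; at box x -11, y -80 mm while locked. Behind it (+x) lies only the flat lid, so a fingertip can be set down there, at least 68 mm over the bench, and pull the tab towards box -x.
- bolt (a joint): Bolt travel in m towards box -x (the dials): 0 = locked, two tongues hold the lid's front edge down; 0.018 = fully drawn, lid free. Under the deck its three teeth enter gates in the dials' wheels only if every dial is on its code hour within about 0.14 rad; otherwise it stops after 2 mm. About 2 N of friction; it stays where it is left.
- lid_handle (a point): Middle of the lid handle's round grip bar: bent steel rod 10 mm thick, 72 mm long along y, centre line 42 mm over the lid's top, 102 mm over the bench while shut; moves with the lid. Ink guns hang on the wall behind the box, from about 0.71 m ahead of the robot and 0.16 m over the bench upwards: as the lid opens keep the wrist clear of them (60 degrees is enough, or lean the gripper back towards the robot).
- lid_hinge (a point): Middle of the lid's hinge line, along y at the lid's rear edge, 58 mm over the bench (box x = 94 mm). Seen from it the handle lies 80 mm to -x and 44 mm up while shut.
- lid (a joint): Opening angle of the lid in rad, 0 = shut, 1.571 = upright, stop at 1.75; the handle rises and goes back towards +x. A stiff friction hinge: about 5 N at the handle lifts it and it stays at any angle.
- tin_center (a point): Centre (half-way up) of a loose round ink tin with a pale grey lid, 71 mm diameter, 51 mm high, to the right of the box's rear part; not to be moved.
- tube_center (a point): Middle of a loose aluminium ink tube lying on the bench, 134 x 43 x 30 mm, to the right of the box's front part; not to be moved.
- baren_center (a point): Centre of a loose baren (black disc, 100 mm diameter, with a wooden strap handle, 40 mm high over all) to the left of the box; not to be moved.

How it is judged:
By the outcome, as a careful person would: the job done as asked, in the order asked, and still so for the second after the job is handed in, with the robot touching nothing.
It also fails if it takes over 69 s, if anything falls off the work surface, if the arm or the gripper's body presses on something with over 40 N, if the wrist force passes 120 N, or if a joint passes its speed limit or range.

ROBOT

A 6-joint arm with a two-finger parallel gripper is mounted at the origin on a cart in front of the work surface, level with it; the furniture and walls round the work are solid. World frame = base frame: x ahead of the robot, y to its left, z up, the work surface at z = 0. Lengths are in m, angles in rad, forces in N, time in s.
With the tool pointing down it reaches from about 0.3 to 0.775 m from the base axis. Payload 14.6 kg.
Tool frame: the origin (TCP) lies at the very end of the fingers, on their centre line; the grasp point (between the pads) lies 19 mm behind it; z points along the fingers, x is the direction in which the jaws open and shut, and the axes are right-handed (so a half turn about z gives the same grasp; the last joint's range is limited). The gripper opens to 94 mm and grips with 3 to 60 N. Pads are 16 mm wide; open, the fingers measure 119 mm over their backs; the gripper's body (75 mm by 177 mm) begins 78 mm behind the grasp point.
Start: joints at [-1.21, 0.3, 1.521, -0, 1.321, -0.067], TCP at [0.228, -0.5, 0.205] pointing down, gripper open.
Joint ranges: [-3.03, 3.03], [-0.79, 2.21], [0.23, 2.52], [-1.04, 4.18], [0, 3.07], [-2.55, 2.55]. Speed limits (rad/s): [2.22, 2.22, 2.57, 3.14, 3.14, 3.14].

INTERFACE

Orientations are given as [roll, pitch, yaw] about the fixed x, y, z axes, in that order (R = Rz(yaw) Ry(pitch) Rx(roll)).
In Python, from station import ctrl gives the robot as it stands.
- The arm moves only by the shell command python3 -m inch 'ROWS' [FORCE]. ROWS is JSON, one flat list of numbers, 7 for each row, row after row: the shift along the tool's x, y, z in cm, then the turn, a rotation vector about the tool's x, y, z in rad, then the opening, from 0 (shut) to 1 (fully open). In form: [tx, ty, tz, wx, wy, wz, claw, tx, ty, tz, wx, wy, wz, claw, ...]. A call has 1 to 20 rows; each row shifts and turns the commanded pose from where the row before left it, along the tool's axes as they then stand; what a row does not reach is not made up. A row lasts 1/8 s, in which the tool goes at most 62.5 mm and 10.7 degrees, less where a joint would pass 70% of its speed; a pose out of reach is approached as far as the arm can. A call is refused whole if a number of a shift passes 6.25 or a number of a turn 0.188, either way. A call with a gripper value outside its range is refused whole. The fingers move at their own pace and stop on an object; FORCE is the grip in N (left out, the last holds). Time passes only in rows, so rows that do not move let the fingers close. It gives the time, the measured TCP pose, the force and the opening at its end, in the units of the state.
- ctrl.get_obs(): the state, without advancing time (a new reading comes with each control period).
- ctrl.camera(name): name is "side" or "top"; returns (picture, depth): 480x640x3 uint8, red, green, blue; 480x640 float32, m along the optical axis (not along the pixel's ray), 0 where there is no reading.
- ctrl.camera_params(name): a dict with "vertical_fov" (degrees; the focal length in pixels is half the picture's height over the tangent of half this angle, whatever the lens; pixels are square), "cx", "cy" (the principal point, pixels), "distortion" ([k1, k2, p1, p2, k3] as OpenCV has them; the pictures are not rectified), "camera_from_world" (4x4, takes a point from world to camera coordinates). Camera axes: x right, y down, z forward; pixel columns grow to the right and rows downward; lengths in m; the calibration is good to about 2 mm. A picture is of the moment at which its call begins. camera_params takes no time and is no camera call.
- ctrl.hand_in(): hands the job in, once; it reports no verdict.
Trained networks look in the newest picture that a camera, given by its name, has taken for a name from the list of things; names that differ only in an ending like _2 or _b are one class to them, and where a whole thing is asked for, a point or a joint stands for the part that bears it (a point fixed in the world has none). Each returns a list of dicts, best first, with "score" (0 to 1); they miss things now and then, are a little off and sometimes report something else, mostly with a low value. They report only what shows in the picture. A call takes as long as a camera call.
- ctrl.spot_in(camera, label): "bbox" ([centre column, centre row, width, height] in pixels, round what is visible of it).
- ctrl.place_of(camera, label): "centre" ([column, row] in pixels: a listed point, or the origin of a listed thing).
The state is a dict: "time_s": time; "qpos": joint angles; "joint_vel": joint speeds; "tau": joint torques, N m; "ee_pos": TCP position; "eef_rot": TCP orientation; "force": force on the tool from outside, world axes, zero at the start; "moment": the same for the moment, N m; "grip_width": finger opening in m.
Only numpy, scipy, OpenCV 4.12 (cv2) and the standard library are available. Lean on these libraries where they do the work, as an engineer would, in place of code of your own. Each camera call takes 0.05 s, during which the arm holds its last target. There are 200 camera calls.

## Working session

There is one attempt and no reset: what is moved stays moved. The work goes in short steps, Python scripts to look and compute and a shell command to move; the robot and the scene stay as the last step left them, time stands still between calls to the robot, and variables do not carry over. Pictures are saved under pics/ and viewed, about 8 in all and at most 12, crops included, and the job is handed in when it is done.

```bash
mkdir -p pics; ls
cat > h.py <<'E'
import numpy as np, cv2
from station import ctrl
def cam(n):
    p=ctrl.camera_params(n); f=240/np.tan(np.radians(p["vertical_fov"]/2))
    K=np.array([[f,0,p["cx"]],[0,f,p["cy"]],[0,0,1]]); return K,np.array(p["distortion"],float),np.array(p["camera_from_world"])
def ray(n,uv):
    K,d,T=cam(n); q=cv2.undistortPoints(np.array([[uv]],float),K,d)[0,0]
    R=T[:3,:3]; o=-R.T@T[:3,3]; return o,R.T@np.array([q[0],q[1],1])
def atz(n,uv,z):
    o,v=ray(n,uv); return o+v*(z-o[2])/v[2]
def proj(n,P):
    K,d,T=cam(n); return cv2.projectPoints(np.array(P,float).reshape(-1,1,3),cv2.Rodrigues(T[:3,:3])[0],T[:3,3],K,d)[0][:,0]
def shot(n,f=None):
    im,dep=ctrl.camera(n)
    if f: cv2.imwrite("pics/"+f,im[:,:,::-1])
    return im,dep
E
python3 - <<'E'
from h import *
for n in("top","side"):
    shot(n,n+"0.png"); o,_=ray(n,(320,240)); print(n,o.round(3))
    for l,z in (("dial_left_axis",.065),("dial_middle_axis",.065),("dial_right_axis",.065),("bolt_tab",.078),("lid_handle",.102),("lid_hinge",.058),("tin_center",.0255),("tube_center",.015),("baren_center",.02),("lockbox",0)):
        for r in ctrl.place_of(n,l)[:1]: print(n,l,round(r["score"],2),np.round(r["centre"],1),atz(n,r["centre"],z).round(4))
print(ctrl.get_obs())
E
```

```text
pics
top [0.334 0.075 1.121]
top dial_left_axis 0.8 [351.1 278.1] [0.456  0.0163 0.065 ]
top dial_middle_axis 0.77 [398.4 277.2] [ 0.4573 -0.0721  0.065 ]
top dial_right_axis 0.8 [441.8 283.9] [ 0.4443 -0.1528  0.065 ]
top bolt_tab 0.69 [442.5 245.4] [ 0.5149 -0.1544  0.078 ]
top lid_handle 0.73 [408.3 225.5] [ 0.548  -0.0879  0.102 ]
top lid_hinge 0.44 [398.  280.1] [ 0.4526 -0.0721  0.058 ]
top tin_center 0.55 [503.6 220.4] [ 0.5737 -0.2897  0.0255]
top tube_center 0.69 [497.8 288.5] [ 0.4398 -0.2733  0.015 ]
top baren_center 0.92 [285.9 230.4] [0.5564 0.1413 0.02  ]
top lockbox 0.88 [398.7 244.7] [ 0.5303 -0.0836  0.    ]
side [ 0.429 -0.774  0.463]
side dial_left_axis 0.61 [292.6 272.5] [0.4667 0.0142 0.065 ]
side dial_middle_axis 0.98 [290.9 295.5] [ 0.4589 -0.0737  0.065 ]
side dial_right_axis 0.67 [288.6 325.5] [ 0.4506 -0.1665  0.065 ]
side bolt_tab 0.8 [326.8 311.4] [ 0.5118 -0.1522  0.078 ]
side lid_hinge 0.83 [388.  295.4] [ 0.6306 -0.077   0.058 ]
side tin_center 0.91 [385.2 391.3] [ 0.5776 -0.2811  0.0255]
side baren_center 0.69 [330.9 262.9] [0.5584 0.1427 0.02  ]
side lockbox 0.81 [335.1 328.1] [ 0.5364 -0.0836  0.    ]
{'time_s': 1.1, 'qpos': array([-1.20961596e+00,  2.99853575e-01,  1.52098993e+00, -4.66047693e-06,
        1.32073393e+00, -6.65749750e-02]), 'joint_vel': array([ 0.00044612, -0.00231028,  0.000184  , -0.00139037, -0.00098402,
        0.00044507]), 'tau': array([-5.24257484e-04, -5.31663930e+01, -3.52924490e+01,  7.08451518e-02,
        2.12140207e-02,  5.12117060e-05]), 'ee_pos': array([ 0.22815994, -0.50042737,  0.20547532]), 'eef_rot': array([ 3.14158714e+00, -1.48782452e-05, -1.14303984e+00]), 'force': array([-1.30737517,  0.75121159,  0.27075443]), 'moment': array([ 0.00024532,  0.00459738, -0.03156869]), 'grip_width': 0.09395355203382505}
```

```bash
cat >> h.py <<'E'
def B(p,pose):
    x,y,a=pose; p=np.atleast_2d(np.array(p,float)); c,s=np.cos(a),np.sin(a)
    return np.c_[x+c*p[:,0]-s*p[:,1],y+s*p[:,0]+c*p[:,1],p[:,2]]
E
python3 - <<'E'
from h import *
pose=(.536,-.079,-.07)
for n,(u0,u1,v0,v1) in (("top",(310,540,180,330)),("side",(230,440,230,390))):
    im=cv2.imread(f"pics/{n}0.png"); s=3.4
    c=cv2.resize(im[v0:v1,u0:u1],None,fx=s,fy=s,interpolation=cv2.INTER_CUBIC)
    def poly(P,col):
        q=(proj(n,B(P,pose))-[u0,v0]+.5)*s
        cv2.polylines(c,[q.astype(int)],False,col,1)
    poly([[-.126,-.142,.065],[-.036,-.142,.065],[-.036,.142,.065],[-.126,.142,.065],[-.126,-.142,.065]],(0,255,0))
    poly([[.094,-.142,.06],[.094,.142,.06]],(0,255,0))
    for y in(.09,0,-.09): 
        t=np.linspace(0,6.3,30); poly(np.c_[-.078+.026*np.cos(t),y+.026*np.sin(t),t*0+.069],(0,0,255))
    cv2.imwrite(f"pics/{n}0c.png",c)
E
```

```text
(no output)
```

View pics/top0c.png

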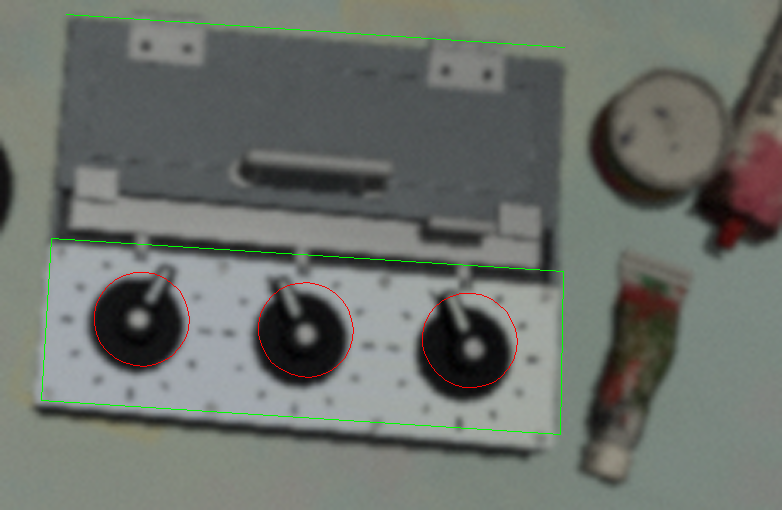

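View pics/side0c.png

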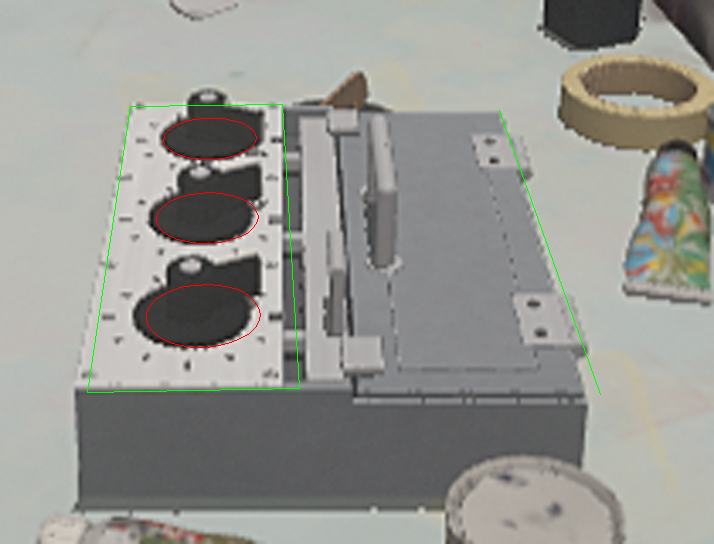

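Run:
```python
from h import *
from scipy.optimize import least_squares
t=[((55,240),(-.036,.142,.065)),((39,404),(-.126,.142,.065)),((550,446),(-.126,-.142,.065)),((563,275),(-.036,-.142,.065)),((68,17),(.094,.14,.06)),((563,60),(.094,-.14,.06)),
((138,318),(-.078,.09,.092)),((306,334),(-.078,0,.092)),((474,348),(-.078,-.09,.092))]
s=[((77,388),(-.126,-.142,.065)),((285,388),(-.036,-.142,.065)),((280,107),(-.036,.142,.065)),((133,104),(-.126,.142,.065)),((585,395),(.094,-.14,.06)),((500,110),(.094,.14,.06))]
S={"top":(t,(310,180)),"side":(s,(230,230))}
def res(p,ns=("top","side")):
    r=[]
    for n in ns:
        L,o=S[n]; uv=np.array([a for a,_ in L])/3.4+o; r.append(proj(n,B([b for _,b in L],p))-uv)
    return np.vstack(r)
for ns in (("top",),("side",),("top","side")):
    f=least_squares(lambda p:res(p,ns).ravel(),(.536,-.079,-.1),loss="soft_l1"); print(ns,f.x.round(4)); 
print(res(f.x).round(1).tolist())
for k,(h,tip) in {"L":((138,318),(172,268)),"M":((306,334),(277,280)),"R":((474,348),(437,293))}.items():
    a,b=[atz("top",np.array(q)/3.4+(310,180),.091) for q in(h,tip)]; d=b-a
    print(k,np.linalg.norm(d).round(3),(f.x[2]-np.arctan2(d[1],d[0])).round(3))
p=f.x
for k,b in dict(DL=(-.078,.09,.065),DM=(-.078,0,.065),DR=(-.078,-.09,.065),tab=(-.011,-.08,.078),handle=(.014,0,.102)).items(): print(k,B([b],p).round(4))
```

```text
('top',) [ 0.531  -0.0787 -0.088 ]
('side',) [ 0.5337 -0.0801 -0.0908]
('top', 'side') [ 0.5322 -0.0791 -0.0867]
[[-1.6, -0.2], [-0.8, -0.7], [1.7, -0.6], [-0.5, 1.7], [1.0, -0.3], [-0.0, -1.3], [0.7, -0.6], [0.6, -1.3], [0.5, -1.4], [-1.4, 0.0], [-0.5, -0.4], [-0.4, -1.2], [-1.8, -0.3], [-0.1, -0.8], [-1.0, 0.4]]
L 0.033 0.518
M 0.033 -0.554
R 0.035 -0.647
DL [[0.4623 0.0173 0.065 ]]
DM [[ 0.4545 -0.0724  0.065 ]]
DR [[ 0.4467 -0.162   0.065 ]]
tab [[ 0.5143 -0.1579  0.078 ]]
handle [[ 0.5462 -0.0803  0.102 ]]
```

```bash
cat >> h.py <<'E'
from scipy.spatial.transform import Rotation as Ro
POSE=(.532,-.079,-.087)
def delta(xyz,yaw,lean=0):
    "translation (tool axes, cm) then turn, to reach the world TCP pose; lean>0 tips the body to box -x"
    o=ctrl.get_obs(); R=Ro.from_euler("xyz",o["eef_rot"])
    T=Ro.from_rotvec(-lean*np.array([-np.sin(POSE[2]),np.cos(POSE[2]),0]))*Ro.from_euler("xyz",[np.pi,0,yaw])
    print("t cm",(R.inv().apply(np.array(xyz)-o["ee_pos"])*100).round(2),"w",(R.inv()*T).as_rotvec().round(3),"t after turn",(T.inv().apply(np.array(xyz)-o["ee_pos"])*100).round(2))
def dial(y,th,z=.072,r=.025,half=0):
    b=(-.078+r*np.cos(th),y-r*np.sin(th),z); P=B([b],POSE)[0]; yaw=np.pi/2-th+POSE[2]+half*np.pi
    print("target",P.round(4),round(yaw,3)); delta(P,yaw)
E
python3 -c "
from h import *
dial(-.09,-.05,.13,half=-1)"
```

```text
target [ 0.4715 -0.1628  0.13  ] -1.608
t cm [-20.63 -36.14   7.55] w [ 0.    -0.     0.465] t after turn [-34.64 -23.06   7.55]
```

```bash
python3 -m inch '[-2.06,-3.61,0,0,0,0,0.65,-2.06,-3.61,0,0,0,0,0.65,-2.06,-3.61,0,0,0,0,0.65,-2.06,-3.61,0,0,0,0,0.65,-2.06,-3.61,0,0,0,0,0.65,-2.06,-3.61,0,0,0,0,0.65,-2.06,-3.61,1.5,0,0,0,0.65,-2.06,-3.61,2,0,0,0,0.65,-2.06,-3.61,2,0,0,0,0.65,-2.09,-3.65,2,0,0,0,0.65,0,0,0,0,0,0.155,0.65,0,0,0,0,0,0.155,0.65,0,0,0,0,0,0.155,0.65,0,0,0,0,0,0,0.65,0,0,0,0,0,0,0.65]' 10; python3 -c "
from h import *
dial(-.09,-.05,.072,half=-1);print(ctrl.get_obs()['force'])"
```

```text
time_s: 2.98
ee_pos: [0.4714, -0.1628, 0.1305]
eef_rot: [-3.142, -0.0, -1.605]
force: [-0.4, -0.0, -0.2]
grip_width: 0.061
target [ 0.4715 -0.1628  0.072 ] -1.608
t cm [ 0.   -0.01  5.85] w [-0.    -0.     0.003] t after turn [ 0.   -0.01  5.85]
[-0.37751557 -0.04520143 -0.19108659]
```

```bash
python3 -m inch '[0,0,2,0,0,0,0.65,0,0,2,0,0,0,0.65,0,0,1.2,0,0,0,0.65,0,0,0.6,0,0,0,0.65,0,0,0,0,0,0,0.65]' 6; python3 -m inch '[0,0,0,0,0,0,0.05,0,0,0,0,0,0,0.05,0,0,0,0,0,0,0.05,0,0,0,0,0,0,0.05,0,0,0,0,0,0,0.05,0,0,0,0,0,0,0.05,0,0,0,0,0,0,0.05,0,0,0,0,0,0,0.05]'; python3 -c "
from h import *
print(ctrl.get_obs()['force'],ctrl.get_obs()['moment'])"
```

```text
time_s: 3.6
ee_pos: [0.4715, -0.1628, 0.0725]
eef_rot: [3.142, -0.0, -1.607]
force: [0.1, 0.0, 0.5]
grip_width: 0.0613
time_s: 4.6
ee_pos: [0.4716, -0.1627, 0.0725]
eef_rot: [-3.141, 0.0, -1.608]
force: [3.5, 4.2, 0.4]
grip_width: 0.0107
[3.4682219  4.23579122 0.35304458] [ 0.77320054 -0.64243041 -0.07886381]
```

```bash
python3 -m inch '[0.179,0.006,0,0,0,0.0718,0.05,0.179,0.006,0,0,0,0.0718,0.05,0.179,0.006,0,0,0,0.0718,0.05,0.179,0.006,0,0,0,0.0718,0.05,0.179,0.006,0,0,0,0.0718,0.05,0.179,0.006,0,0,0,0.0718,0.05,0.179,0.006,0,0,0,0.0718,0.05,0.179,0.006,0,0,0,0.0718,0.05,0,0,0,0,0,0,0.05,0,0,0,0,0,0,0.05]'; python3 -c "
from h import *
dial(-.09,.524,.072,half=-1);print(ctrl.get_obs()['force'],ctrl.get_obs()['moment'])"
```

```text
time_s: 5.85
ee_pos: [0.4663, -0.1758, 0.0723]
eef_rot: [3.14, -0.0, -2.182]
force: [-2.3, 4.9, 4.5]
grip_width: 0.0107
target [ 0.467  -0.1762  0.072 ] -2.182
t cm [-0.01 -0.08  0.03] w [ 0.002 -0.    -0.001] t after turn [-0.01 -0.08  0.03]
[-2.34932534  4.94283481  4.54490463] [ 1.11211142  0.47773582 -0.099542  ]
```

```bash
python3 -m inch '[0,0,0,0,0,0,0.5,0,0,0,0,0,0,0.5,0,0,0,0,0,0,0.5,0,0,0,0,0,0,0.6,0,0,-2,0,0,0,0.65,0,0,-4,0,0,0,0.65,0,0,0,0,0,0,0.65]'; python3 -c "
from h import *
dial(0,-1.047,.13,half=-1)"
```

```text
time_s: 6.72
ee_pos: [0.4681, -0.1767, 0.1349]
eef_rot: [-3.137, 0.001, -2.182]
force: [0.7, -0.4, -0.2]
grip_width: 0.0609
target [ 0.4686 -0.0517  0.13  ] -0.611
t cm [-10.26   7.13   0.47] w [-0.004 -0.003 -1.572] t after turn [ -7.12 -10.27   0.49]
```

```bash
python3 -m inch '[-3.42,2.38,0,0,0,0,0.65,-3.42,2.38,0,0,0,0,0.65,-3.42,2.38,0.45,0,0,0,0.65,0,0,0,0,0,-0.175,0.65,0,0,0,0,0,-0.175,0.65,0,0,0,0,0,-0.175,0.65,0,0,0,0,0,-0.175,0.65,0,0,0,0,0,-0.175,0.65,0,0,0,0,0,-0.175,0.65,0,0,0,0,0,-0.175,0.65,0,0,0,0,0,-0.175,0.65,0,0,0,0,0,-0.172,0.65,0,0,0,0,0,0,0.65,0,0,0,0,0,0,0.65]'
python3 - <<'E'
from h import *
dial(0,-1.047,.0725,half=-1)
shot("top","t1.png"); im=cv2.imread("pics/t1.png")
cv2.imwrite("pics/t1c.png",cv2.resize(im[200:330,310:500],None,fx=4,fy=4,interpolation=cv2.INTER_CUBIC))
E
```

```text
time_s: 8.48
ee_pos: [0.4672, -0.0512, 0.1275]
eef_rot: [3.141, 0.001, -0.614]
force: [0.5, 1.1, -0.9]
grip_width: 0.0612
target [ 0.4686 -0.0517  0.0725] -0.611
t cm [ 0.15 -0.04  5.5 ] w [ 0.     0.001 -0.004] t after turn [ 0.15 -0.03  5.5 ]
```

View pics/t1c.png

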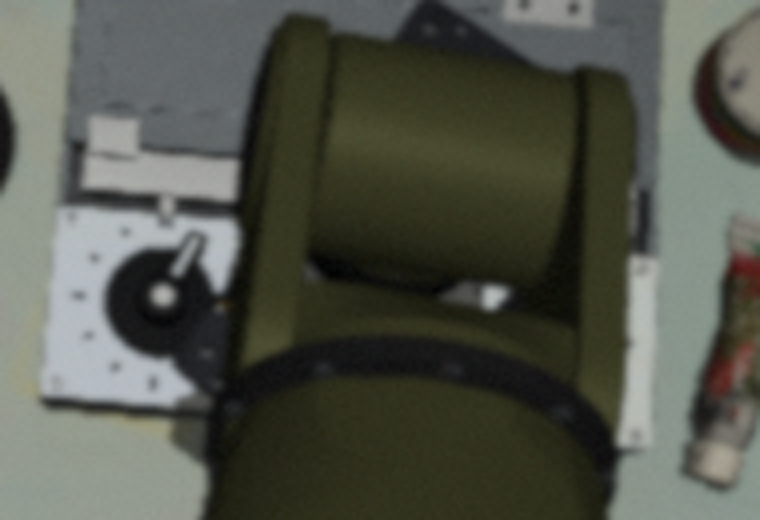

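The arm hides the middle and right dials. The left dial, at about (162,295), still points just past 12. I'll set the middle dial now.

```bash
python3 -m inch '[0.15,-0.04,2,0,0,0,0.65,0,0,2,0,0,0,0.65,0,0,1,0,0,0,0.65,0,0,0.5,0,0,0,0.65,0,0,0,0,0,0,0.65,0,0,0,0,0,0,0.05,0,0,0,0,0,0,0.05,0,0,0,0,0,0,0.05,0,0,0,0,0,0,0.05,0,0,0,0,0,0,0.05,0,0,0,0,0,0,0.05,0,0,0,0,0,0,0.05,0,0,0,0,0,0,0.05]'; python3 -c "
from h import *
dial(0,-1.047,.0725,half=-1);print(ctrl.get_obs()['moment'])"
python3 -m inch '[0,0,0,0,0,0,0.5,0,0,0,0,0,0,0.5,0,0,0,0,0,0,0.5,0,0,0,0,0,0,0.6,0,0,-2,0,0,0,0.65,0,0,-4,0,0,0,0.65,0,0,0,0,0,0,0.65]'; python3 -c "
from h import *
dial(.09,1.047,.13)"
```

```text
time_s: 10.15
ee_pos: [0.4689, -0.0516, 0.0731]
eef_rot: [-3.141, 0.0, -0.61]
force: [0.2, 1.8, 4.8]
grip_width: 0.0107
target [ 0.4686 -0.0517  0.0725] -0.611
t cm [-0.01  0.02  0.06] w [-0.  0.  0.] t after turn [-0.01  0.02  0.06]
[ 0.41263078 -0.12657051 -0.08198159]
time_s: 11.02
ee_pos: [0.47, -0.0519, 0.1353]
eef_rot: [-3.14, -0.004, -0.61]
force: [-0.5, -0.1, -0.2]
grip_width: 0.0613
target [ 0.4727 -0.0052  0.13  ] 0.437
t cm [-2.46 -3.98  0.53] w [ 0.    -0.005 -1.047] t after turn [ 2.22 -4.12  0.53]
```

```bash
python3 -m inch '[-1.23,-1.99,0,0,0,0,0.65,-1.23,-1.99,0.5,0,0,0,0.65,0,0,0,0,0,-0.1745,0.65,0,0,0,0,0,-0.1745,0.65,0,0,0,0,0,-0.1745,0.65,0,0,0,0,0,-0.1745,0.65,0,0,0,0,0,-0.1745,0.65,0,0,0,0,0,-0.1745,0.65,0,0,0,0,0,0,0.65,0,0,0,0,0,0,0.65]'
python3 - <<'E'
from h import *
dial(.09,1.047,.0725)
E
```

```text
time_s: 12.28
ee_pos: [0.4713, -0.005, 0.1275]
eef_rot: [-3.141, 0.001, 0.433]
force: [-0.4, -0.3, -1.3]
grip_width: 0.0611
target [ 0.4727 -0.0052  0.0725] 0.437
t cm [0.12 0.08 5.5 ] w [-0.     0.001 -0.004] t after turn [0.12 0.08 5.5 ]
```

```bash
python3 -m inch '[0.12,0.08,2,0,0,0,0.65,0,0,2,0,0,0,0.65,0,0,1,0,0,0,0.65,0,0,0.5,0,0,0,0.65,0,0,0,0,0,0,0.65,0,0,0,0,0,0,0.05,0,0,0,0,0,0,0.05,0,0,0,0,0,0,0.05,0,0,0,0,0,0,0.05,0,0,0,0,0,0,0.05,0,0,0,0,0,0,0.05,0,0,0,0,0,0,0.05,0,0,0,0,0,0,0.05]'; python3 -c "
from h import *
dial(.09,1.047,.0725);print(ctrl.get_obs()['moment'])"
python3 -m inch '[0,0,0,0,0,0,0.5,0,0,0,0,0,0,0.5,0,0,0,0,0,0,0.5,0,0,0,0,0,0,0.6,0,0,-2,0,0,0,0.6,0,0,-4,0,0,0,0.5,0,-5,-4,0,0,0,0.3,0,-5,-2,0,0,0,0,0,-5,0,0,0,0,0,0,-5,0,0,0,0,0,0,0,0,0,0,0,0,0,0,0,0,0,0,0]'
python3 - <<'E'
from h import *
s=4
for n,(u0,u1,v0,v1) in (("top",(310,500,220,330)),("side",(230,420,240,370))):
    shot(n,n+"2.png"); im=cv2.imread(f"pics/{n}2.png")
    cv2.imwrite(f"pics/{n}2c.png",cv2.resize(im[v0:v1,u0:u1],None,fx=s,fy=s,interpolation=cv2.INTER_CUBIC))
E
```

```text
time_s: 13.9
ee_pos: [0.4732, -0.0053, 0.0731]
eef_rot: [3.141, -0.001, 0.437]
force: [3.9, -1.8, 2.3]
grip_width: 0.0101
target [ 0.4727 -0.0052  0.0725] 0.437
t cm [-0.04 -0.03  0.06] w [ 0.    -0.001 -0.   ] t after turn [-0.04 -0.03  0.06]
[-0.29633132 -0.92243893 -0.11921222]
time_s: 15.4
ee_pos: [0.389, 0.1747, 0.192]
eef_rot: [3.141, 0.0, 0.437]
force: [0.0, -0.5, 0.1]
grip_width: 0.0004
```

View pics/top2c.png

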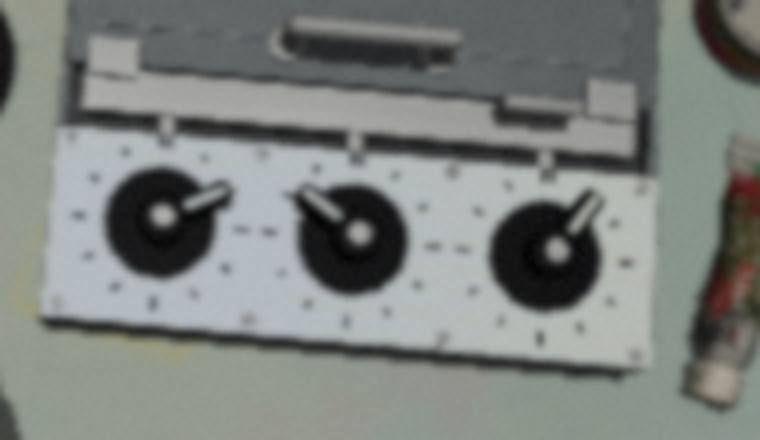

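The pointers are near 2, 10 and 1 o'clock: L hub (162,215) with tip (230,187), M hub (358,233) with tip (302,190), R hub (556,249) with tip (599,195). I'll put numbers on the angles.

Run:
```python
from h import *
for k,h,t in (("L",(162,215),(230,187)),("M",(358,233),(302,190)),("R",(556,249),(599,195))):
    a,b=[atz("top",np.array(q)/4+(310,220),.091) for q in(h,t)]; d=b-a
    print(k,"angle",(POSE[2]-np.arctan2(d[1],d[0])).round(3),"hub",a.round(4))
# rectified view of deck plane z=.091 in box axes, 0.25 mm/px; radial brightness profile gives pointer angle
im=cv2.cvtColor(cv2.imread("pics/top2.png"),cv2.COLOR_BGR2GRAY)
for k,h in (("L",(162,215)),("M",(358,233)),("R",(556,249))):
    c=atz("top",np.array(h)/4+(310,220),.092)
    th=np.arange(-1.7,1.7,.02); r=np.arange(.015,.025,.001)
    A,Rr=np.meshgrid(th,r); w=POSE[2]-A
    q=proj("top",np.c_[(c[0]+Rr*np.cos(w)).ravel(),(c[1]+Rr*np.sin(w)).ravel(),np.full(A.size,.091)]).astype(np.float32)
    v=cv2.remap(im,q[:,:1].copy(),q[:,1:].copy(),cv2.INTER_LINEAR).reshape(A.shape).mean(0)
    i=v.argmax(); s=slice(max(i-10,0),i+11); wgt=v[s]-v[s].min(); print(k,(th[s]*wgt).sum()/wgt.sum())
delta(B([(.0045,-.08,.125)],POSE)[0],POSE[2]+np.pi/2)
print(B([(.0045,-.08,.12)],POSE)[0])
```

```text
L angle 1.097 hub [0.461  0.0187 0.091 ]
M angle -0.987 hub [ 0.4523 -0.0704  0.091 ]
R angle 0.615 hub [ 0.4445 -0.1605  0.091 ]
L 1.023532200711184
M -0.9284367890802723
R 0.5956083667111727
t cm [-1.33 36.13  6.69] w [-0.     0.    -1.048] t after turn [-31.98  16.87   6.69]
[ 0.52953176 -0.15908844  0.12      ]
```

Run:
```python
from h import *
from scipy.optimize import least_squares
o=np.array((310,220))
px=[(153,303),(345,322),(540,338),(78,215),(243,230),(270,232),(433,247),(463,249),(627,262)]
r=.0385;b=[(-.078-r,.09,.065),(-.078-r,0,.065),(-.078-r,-.09,.065)]
for y in(.09,0,-.09): b+=[(-.078,y+r,.065),(-.078,y-r,.065)]
hp=[(162,215),(358,233),(556,249)];hb=[(-.078,y,.092) for y in(.09,0,-.09)]
f=lambda p,px=px,b=b:(proj("top",B(b,p))-np.array(px)/4-o)
s=least_squares(lambda p:f(p).ravel(),POSE);print(s.x.round(4),f(s.x).round(1).tolist())
print("hub resid",f(s.x,hp,hb).round(2).tolist())
for k,i,t in (("L",0,(230,187)),("M",1,(302,190)),("R",2,(599,195))):
    a,c=B([hb[i]],s.x)[0],atz("top",np.array(t)/4+o,.091); d=c-a; h=atz("top",np.array(hp[i])/4+o,.092); e=c-h
    print(k,(s.x[2]-np.arctan2(d[1],d[0])).round(3),"hub-based",(s.x[2]-np.arctan2(e[1],e[0])).round(3))
```

```text
[ 0.5301 -0.0785 -0.0932] [[0.0, 0.3], [0.4, -0.1], [0.0, 0.1], [-0.1, -0.1], [-0.3, -0.2], [-0.1, -0.1], [0.3, -0.2], [-0.2, -0.1], [-0.1, 0.3]]
hub resid [[0.2, -0.01], [0.51, -0.17], [0.31, 0.16]]
L 1.084 hub-based 1.088
M -1.013 hub-based -0.988
R 0.593 hub-based 0.612
```

View pics/side2c.png

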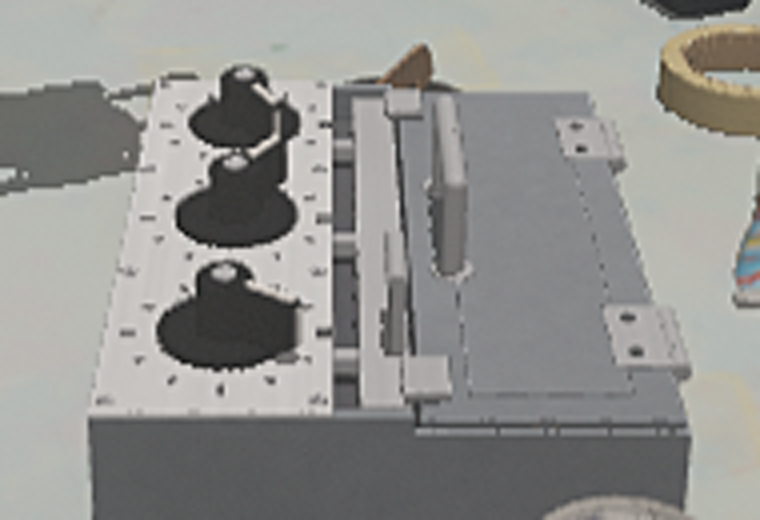

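```bash
sed -i 's/^POSE=.*/POSE=(.531,-.079,-.09)/' h.py; python3 -m inch '[-0.19,5.16,0,0,0,0,0,-0.19,5.16,0,0,0,0,0,-0.19,5.16,0,0,0,0,0,-0.19,5.16,0,0,0,0,0,-0.19,5.16,0,0,0,0,0,-0.19,5.16,0,0,0,0,0,-0.19,5.16,0,0,0,0,0,0,0,2,0,0,-0.174,0,0,0,2,0,0,-0.174,0,0,0,1.5,0,0,-0.174,0,0,0,1,0,0,-0.174,0,0,0,0,0,0,-0.174,0,0,0,0,0,0,-0.174,0,0,0,0,0,0,0,0,0,0,0,0,0,0,0]'; python3 -c "
from h import *
delta(B([(.006,-.08,.074)],POSE)[0],POSE[2]+np.pi/2)"
```

```text
time_s: 17.38
ee_pos: [0.5294, -0.1586, 0.1269]
eef_rot: [-3.141, -0.0, 1.476]
force: [-0.8, -1.1, 0.0]
grip_width: 0.0007
t cm [-0.06  0.05  5.29] w [-0.    -0.    -0.005] t after turn [-0.06  0.05  5.29]
```

```bash
python3 -m inch '[-0.06,0.05,1.5,0,0,0,0,0,0,1.5,0,0,0,0,0,0,1.3,0,0,0,0,0,0,1,0,0,0,0,0,0,0,0,0,0,0,0,0,0,0,0,0,0]'; python3 -m inch '[0,-0.2,0,0,0,0,0,0,-0.2,0,0,0,0,0,0,-0.2,0,0,0,0,0,0,-0.2,0,0,0,0,0,0,-0.2,0,0,0,0,0,0,0,0,0,0,0,0]'
```

```text
time_s: 18.12
ee_pos: [0.5302, -0.1587, 0.0744]
eef_rot: [3.141, 0.0, 1.481]
force: [0.2, -0.3, -0.4]
grip_width: 0.0002
time_s: 18.88
ee_pos: [0.5199, -0.1578, 0.0741]
eef_rot: [-3.141, 0.0, 1.481]
force: [1.4, -0.2, 1.0]
grip_width: 0.0006
```

```bash
python3 -m inch '[0,-0.2,0,0,0,0,0,0,-0.2,0,0,0,0,0,0,-0.2,0,0,0,0,0,0,-0.2,0,0,0,0,0,0,0,0,0,0,0,0]'
```

```text
time_s: 19.5
ee_pos: [0.5118, -0.157, 0.0739]
eef_rot: [-3.141, -0.0, 1.481]
force: [0.9, -0.6, 1.1]
grip_width: 0.0007
```

```bash
python3 -m inch '[0,-0.2,0,0,0,0,0,0,-0.2,0,0,0,0,0,0,-0.1,0,0,0,0,0,0,0,0,0,0,0,0]';python3 -m inch '[0,-0.1,0,0,0,0,0,0,0,0,0,0,0,0]';python3 -m inch '[0,-0.1,0,0,0,0,0,0,0,0,0,0,0,0]'
```

```text
time_s: 20.0
ee_pos: [0.5077, -0.1566, 0.074]
eef_rot: [3.14, 0.0, 1.481]
force: [8.1, 0.0, -4.2]
grip_width: 0.0003
time_s: 20.25
ee_pos: [0.5076, -0.1566, 0.0741]
eef_rot: [3.137, 0.0, 1.48]
force: [14.7, -1.4, -8.7]
grip_width: 0.0004
time_s: 20.5
ee_pos: [0.5075, -0.1566, 0.0741]
eef_rot: [3.135, 0.0, 1.48]
force: [22.9, -0.9, -14.8]
grip_width: 0.0005
```

```bash
python3 -m inch '[0,0.4,0,0,0,0,0,0,0.4,0,0,0,0,0,0,0,0,0,0,0,0,0,0,-3,0,0,0,0,0,0,-3,0,0,0,0,0,0,-1,0,0,0.17,0,0,0,0,0,0,0.175,0,0,0,0,0,0,0.175,0,0,0,0,0,0,0.175,0,0,0,0,0,0,0.175,0,0,0,0,0,0,0.175,0,0,0,0,0,0,0.175,0.5,0,0,0,0,0,0.175,0.5,0,0,0,0,0,0.175,0.5,0,0,0,0,0,0,0.5,0,0,0,0,0,0,0.5]'
python3 - <<'E'
from h import *
n="side";u0,u1,v0,v1=230,420,240,370
shot(n,n+"3.png"); im=cv2.imread(f"pics/{n}3.png")
cv2.imwrite(f"pics/{n}3c.png",cv2.resize(im[v0:v1,u0:u1],None,fx=4,fy=4,interpolation=cv2.INTER_CUBIC))
delta(B([(.014,0,.125)],POSE)[0],POSE[2])
E
```

```text
time_s: 22.5
ee_pos: [0.5129, -0.1571, 0.1439]
eef_rot: [-3.142, 0.0, -0.085]
force: [-1.4, 1.0, -0.1]
grip_width: 0.0454
t cm [ 2.52 -7.94  1.9 ] w [-0.     0.     0.004] t after turn [ 2.49 -7.95  1.9 ]
```

View pics/side3c.png

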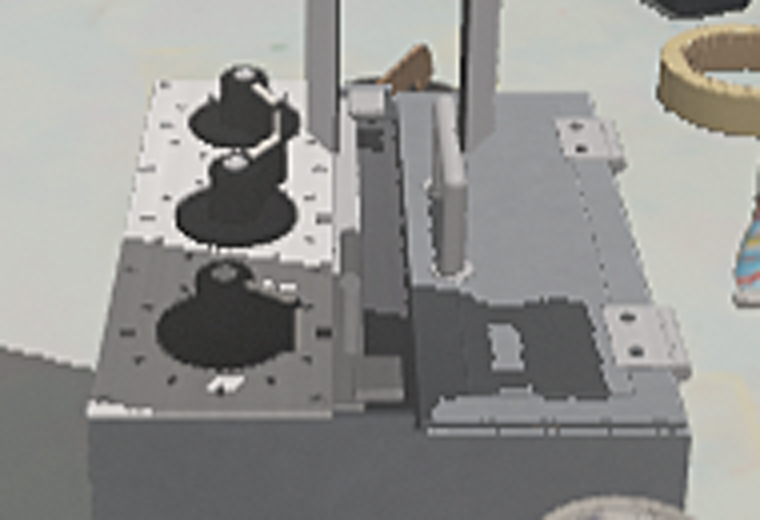

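The bolt bar sits against the deck edge at about (345,300). Both tongues are clear of the lid edge and the pointers haven't moved. Next is the handle.

```bash
python3 -m inch '[0.84,-2.65,0,0,0,0,0.5,0.84,-2.65,0,0,0,0,0.5,0.84,-2.64,0,0,0,0,0.5,0,0,2,0,0,0,0.5,0,0,2,0,0,0,0.5,0,0,1.5,0,0,0,0.5,0,0,0.5,0,0,0,0.5,0,0,0,0,0,0,0.5,0,0,0,0,0,0,0.03,0,0,0,0,0,0,0.03,0,0,0,0,0,0,0.03,0,0,0,0,0,0,0.03,0,0,0,0,0,0,0.03,0,0,0,0,0,0,0.03]' 10; python3 -c "
from h import *
o=ctrl.get_obs();print(o['force'],o['moment'])
delta(B([(.014,0,.083)],POSE)[0],POSE[2])"
```

```text
time_s: 24.3
ee_pos: [0.5456, -0.0803, 0.0841]
eef_rot: [3.142, -0.001, -0.089]
force: [4.3, -0.6, -0.9]
grip_width: 0.0093
[ 4.31184668 -0.55657635 -0.87881093] [-0.08457254 -0.83836341 -0.03011978]
t cm [-0.07 -0.    0.11] w [ 0.    -0.001  0.001] t after turn [-0.07 -0.    0.11]
```

Run:
```python
import numpy as np
n=17; th=np.radians(np.linspace(0,70,n+1)); lam=np.linspace(0,.51,n+1)
ph=np.arctan2(44,80)+th; r=np.hypot(8,4.4)
x=-r*np.cos(ph)+1.9*np.sin(lam); z=r*np.sin(ph)-1.9*np.cos(lam)
for i in range(n):
    dx,dz=x[i+1]-x[i],z[i+1]-z[i]; c,s=np.cos(lam[i]),np.sin(lam[i])
    print(f"{dx*c+dz*s:.2f},0,{dx*s-dz*c:.2f},0,0.03,0,0.03",end=", ")
print(x[-1]-x[0],z[-1]-z[0])
```

```text
0.39,0,-0.56,0,0.03,0,0.03, 0.45,0,-0.53,0,0.03,0,0.03, 0.50,0,-0.48,0,0.03,0,0.03, 0.55,0,-0.44,0,0.03,0,0.03, 0.59,0,-0.38,0,0.03,0,0.03, 0.63,0,-0.33,0,0.03,0,0.03, 0.66,0,-0.27,0,0.03,0,0.03, 0.68,0,-0.21,0,0.03,0,0.03, 0.70,0,-0.14,0,0.03,0,0.03, 0.71,0,-0.08,0,0.03,0,0.03, 0.71,0,-0.01,0,0.03,0,0.03, 0.71,0,0.06,0,0.03,0,0.03, 0.70,0,0.12,0,0.03,0,0.03, 0.69,0,0.19,0,0.03,0,0.03, 0.66,0,0.25,0,0.03,0,0.03, 0.63,0,0.31,0,0.03,0,0.03, 0.60,0,0.37,0,0.03,0,0.03, 10.326023153930171 4.864215032393281
```

```bash
python3 -m inch '[0,0,0,0,0,0,0.03,0.39,0,-0.56,0,0.03,0,0.03, 0.45,0,-0.53,0,0.03,0,0.03, 0.50,0,-0.48,0,0.03,0,0.03, 0.55,0,-0.44,0,0.03,0,0.03,0,0,0,0,0,0,0.03]' 20
```

```text
time_s: 25.05
ee_pos: [0.5626, -0.0819, 0.1059]
eef_rot: [3.142, -0.12, -0.089]
force: [-10.2, 0.3, 5.7]
grip_width: 0.0094
```

```bash
python3 -m inch '[0.59,0,-0.38,0,0.03,0,0.03, 0.63,0,-0.33,0,0.03,0,0.03, 0.66,0,-0.27,0,0.03,0,0.03, 0.68,0,-0.21,0,0.03,0,0.03, 0.70,0,-0.14,0,0.03,0,0.03,0,0,0,0,0,0,0.03]' && python3 -m inch '[0.71,0,-0.08,0,0.03,0,0.03, 0.71,0,-0.01,0,0.03,0,0.03, 0.71,0,0.06,0,0.03,0,0.03, 0.70,0,0.12,0,0.03,0,0.03,0,0,0,0,0,0,0.03]'
```

```text
time_s: 25.8
ee_pos: [0.5931, -0.0848, 0.1252]
eef_rot: [3.141, -0.272, -0.089]
force: [-3.9, -1.1, 4.1]
grip_width: 0.0093
time_s: 26.42
ee_pos: [0.6203, -0.0872, 0.1325]
eef_rot: [3.141, -0.391, -0.089]
force: [1.3, -1.1, -1.0]
grip_width: 0.0094
```

```bash
python3 -m inch '[0.69,0,0.19,0,0.03,0,0.03, 0.66,0,0.25,0,0.03,0,0.03, 0.63,0,0.31,0,0.03,0,0.03, 0.60,0,0.37,0,0.03,0,0.03,0,0,0,0,0,0,0.03]'
python3 - <<'E'
from h import *
n="side";u0,u1,v0,v1=230,430,180,370
shot(n,n+"4.png"); im=cv2.imread(f"pics/{n}4.png")
cv2.imwrite(f"pics/{n}4c.png",cv2.resize(im[v0:v1,u0:u1],None,fx=3,fy=3,interpolation=cv2.INTER_CUBIC))
o=ctrl.get_obs(); g=o["ee_pos"]-.019*Ro.from_euler("xyz",o["eef_rot"]).as_matrix()[:,2]
h=B([(.094,0,.058)],POSE)[0]; d=g-h; dx=d[0]*np.cos(POSE[2])+d[1]*np.sin(POSE[2])
print("lid deg",np.degrees(np.arctan2(d[2],-dx)-np.arctan2(44,80)),"r",np.hypot(dx,d[2]))
E
```

```text
time_s: 27.05
ee_pos: [0.6484, -0.0897, 0.1328]
eef_rot: [3.142, -0.511, -0.09]
force: [1.1, -2.1, -2.8]
grip_width: 0.0094
lid deg 70.18567238131679 r 0.09247768543135143
```

View pics/side4c.png

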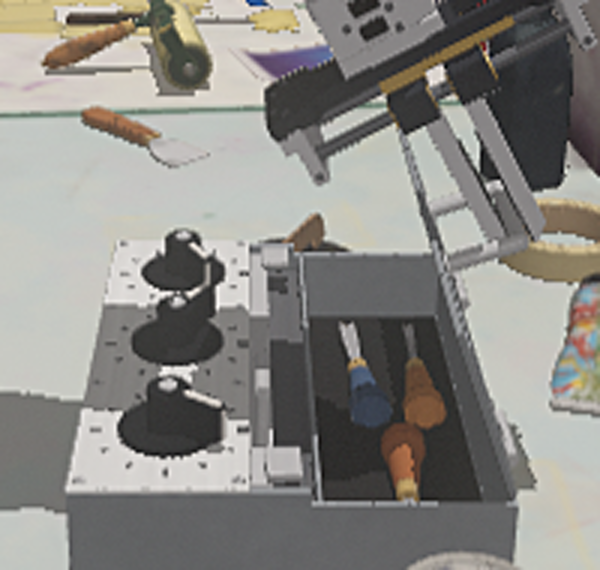

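The lid is open about 70° and the gouges show in the bay. Dials and bolt haven't changed. I'll release the bar and withdraw along the fingers.

```bash
python3 -m inch '[0,0,0,0,0,0,0.28,0,0,0,0,0,0,0.28,0,0,0,0,0,0,0.28,0,0,-1,0,0,0,0.28,0,0,-2,0,0,0,0.28,0,0,-4,0,0,0,0.28,0,0,-4,0,0,0,0.28,0,0,-4,0,0,0,0.28,-5,0,-2,0,0,0,0.28,-5,0,-1,0,0,0,0.28,-5,0,0,0,0,0,0.28,-5,-3,0,0,0,0,0.28,0,-6,0,0,0,0,0.28,0,-6,0,0,0,0,0.28,0,-6,0,0,0,0,0.28,0,-6,0,0,0,0,0.28,0,0,0,0,0,0,0.28,0,0,0,0,0,0,0.28]'
python3 - <<'E'
from h import *
ims=[]
for n,(u0,u1,v0,v1) in (("top",(270,540,180,330)),("side",(230,430,200,420))):
    shot(n,n+"5.png"); im=cv2.imread(f"pics/{n}5.png")
    c=cv2.resize(im[v0:v1,u0:u1],None,fx=2.5 if n=="side" else 2.9,fy=2.5 if n=="side" else 2.9,interpolation=cv2.INTER_CUBIC); cv2.imwrite(f"pics/{n}5c.png",c)
    for l,z in(("tin_center",.0255),("tube_center",.015),("baren_center",.02)):
        for r in ctrl.place_of(n,l)[:1]: print(n,l,round(r["score"],2),np.round(r["centre"],1),atz(n,r["centre"],z).round(4))
E
```

```text
time_s: 29.35
ee_pos: [0.4097, 0.1841, 0.1916]
eef_rot: [3.141, -0.505, -0.089]
force: [0.9, 0.3, 0.4]
grip_width: 0.0266
top tin_center 0.8 [504.1 218.6] [ 0.5774 -0.2909  0.0255]
top tube_center 0.65 [497.7 287.6] [ 0.4416 -0.2732  0.015 ]
top baren_center 0.59 [287.8 234.9] [0.5473 0.1374 0.02  ]
side tin_center 0.65 [387.  394.2] [ 0.5787 -0.2869  0.0255]
side tube_center 0.56 [284.1 397.5] [ 0.4387 -0.2679  0.015 ]
side baren_center 0.42 [331.9 261.7] [0.5615 0.1486 0.02  ]
```

View pics/top5c.png

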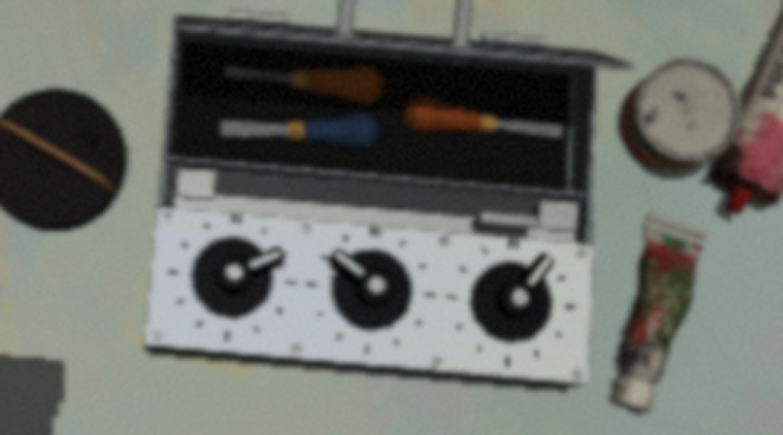

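View pics/side5c.png

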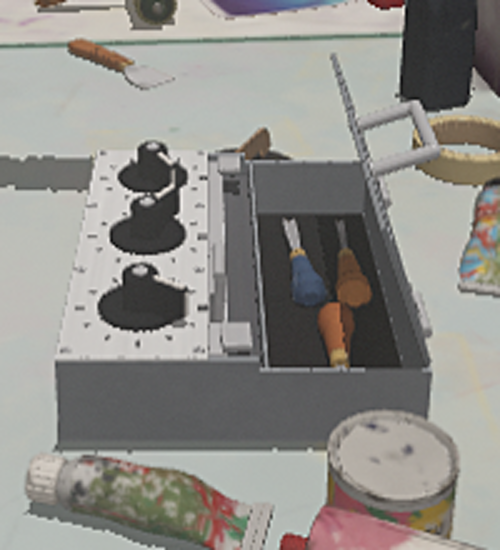

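The lid stands open at about 70° with nothing touching it, the bolt is drawn, and the pointers are at 2, 10 and 1. The tin, tube and baren look where they were.

```bash
python3 -c "
from station import ctrl
print(ctrl.hand_in())"
```

```text
the job is handed in; nothing more can be done
None
```

The box is open and the job is handed in, at about 29.5 s on the robot's clock. I set the dials to 2, 10 and 1 o'clock, pulled the bolt back to its stop, lifted the lid to about 70°, let go and moved the arm clear.

- **Dials:** before I pulled the bolt, the top camera, read against the hour marks, gave about +1.08, −1.01 and +0.59 to +0.61 rad. The code is +1.047, −1.047 and +0.524, so the right dial was the furthest off, by 0.07 to 0.09 rad. An earlier rougher reading had the middle dial off by 0.12 rad, which disagrees with this one. All readings are within the 0.14 rad tolerance. I did not re-measure the dials after drawing the bolt; the last pictures show the pointers unchanged.
- **Bolt:** the finger travelled about 22.6 mm before the force rose at a hard stop. That is about 18 mm of bolt travel once the gap before contact is taken off. The tongues are clear of the lid.
- **Lid:** 70° comes from the gripper's position before release. The last side picture shows the lid standing open with the gripper away from it.
- **Tin, tube and baren:** the pictures show no sign that they moved, and the arm never went near them. The detector's positions for the tin and tube agree with the first ones within about 6 mm. Its position for the baren differed by up to about 10 mm, in opposite directions in the two cameras, so I took that as detector noise.

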